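Gauge a sleeve and set the jaw a quarter turn off

ROBOT

A 6-joint arm with a two-finger parallel gripper is mounted at the origin on a cart in front of the work surface, level with it; the furniture and walls round the work are solid. World frame = base frame: x ahead of the robot, y to its left, z up, the work surface at z = 0. Lengths are in mm, angles in rad, forces in N, time in s.
With the tool pointing down it reaches from about 350 to 875 mm from the base axis. Payload 4.2 kg.
Tool frame: the origin (TCP) lies between the finger pads; the fingertips stand 19 mm ahead of it and the grasp point (between the pads) is the TCP; z points along the fingers, y is the direction in which the jaws open and shut (so a half turn about z gives the same grasp; the last joint's range is limited). The gripper opens to 85 mm and grips with 20 to 120 N. Pads are 22 mm wide; open, the fingers measure 114 mm over their backs; the gripper's body (76 mm by 85 mm) begins 54 mm behind the grasp point. The pads swing forward as they close: fully open they stand 13 mm farther back than shut.
Start: joints at [1.582, 0.385, 0.008, 0, -1.194, -0.259], TCP at [153.263, 605.896, 250.312] pointing down, gripper open.
Joint ranges: [-3.14, 3.14], [-1.21, 2.06], [-1.07, 1.41], [-3.16, 2.05], [-2.99, -0.16], [-3.1, 3.1]. Speed limits (rad/s): [2.79, 2.79, 3.14, 3.14, 3.14, 3.14].

INTERFACE

Orientations are given as a unit quaternion [x, y, z, w].
In Python, from plant import get_state, grab_frame, camera_model, close_job gives the robot as it stands.
- The arm moves only by the shell command python3 -m inch 'ROWS' [FORCE]. ROWS is JSON, one flat list of numbers, 5 for each row, row after row: the gripper's target within -1 to 1 (fully open at 1, half-way at 0, shut at -1), then the shift along the tool's x, y, z in cm, then the turn about the tool's z in degrees. A call has 1 to 5 rows; each row is the pose to reach, as a shift and turn from the pose commanded when the call began, along the tool's axes at that moment; what a row does not reach only later rows make up. A row lasts 1/8 s, in which the tool goes at most 62.5 mm and 10.7 degrees, less where a joint would pass 70% of its speed; a pose out of reach is approached as far as the arm can. A call with a gripper value outside its range is refused whole. The fingers move at their own pace and stop on an object; FORCE is the grip in N (left out, the last holds). Time passes only in rows, so rows that repeat a pose let the fingers close. It gives the time, the measured TCP pose, the force and the opening at its end, in the units of the state.
- get_state(): the state, without advancing time (a new reading comes with each control period).
- grab_frame(name): name is "scene" or "side" or "wrist"; returns the picture (384x512x3 uint8, blue, green, red); there is no depth.
- camera_model(name): a dict with "mtx" (3x3 intrinsics, pixels), "world_to_cam" (4x4, takes a point from world to camera coordinates). Camera axes: x right, y up, looking along -z (the intrinsics and any distortion apply to the point x, -y, -z); pixel columns grow to the right and rows downward; lengths in mm; the calibration is good to about 2 mm. The wrist camera is an equidistant fisheye: a pixel r from the principal point sees the ray r / f radians off the axis. A picture is of the moment at which its call begins: read the wrist's pose just before it. camera_model takes no time and is no camera call; for the wrist camera it gives the pose at the moment of the call.
- close_job(): hands the job in, once; it reports no verdict.
The state is a dict: "time_s": time; "joint_pos": joint angles; "qd": joint speeds; "tau": joint torques, N m; "tcp_pos": TCP position; "ee_rot": TCP orientation; "wrist_force": force on the tool from outside, world axes, zero at the start; "moment": the same for the moment, N m; "width": finger opening in mm.
Only numpy, scipy, OpenCV 4.12 (cv2) and the standard library are available. Lean on these libraries where they do the work, as an engineer would, in place of code of your own. Each camera call takes 0.05 s, during which the arm holds its last target.

TASK

One of the two brass sleeves has the bore that fits the fixture's gauge pin: slide that one down over the pin until it rests on the base and let it go; the other is bored too small and must end up standing on the table. Then turn the red wing knob clockwise until the jaw seats firmly against the sleeve, back the knob off a quarter turn so that the sleeve is free again, and finish there, still gripping the knob and holding it still. Do not disturb the other things on the table.

Things in the scene. Friction and masses are not known exactly. Their poses are not given: they have to be found in the camera images.
- fixture: fixed gauge fixture: dark steel base plate 64 (x) x 204 (y) x 12 mm bolted to the table. Origin under the plate's centre. In its own frame the pin stands at y = +55 mm and the knob's upright axis at y = -55 mm (x = 0 for both). A grey gear housing 50x50 mm below the knob reaches to 52 mm above the table. Its place and yaw vary.
- pin_foot (a point): point on the pin's axis on top of the base plate, 12 mm above the table, where the sleeve must rest. The steel pin is 13 mm in diameter, upright, and tapers over its top 10 mm to 6 mm.
- pin_tip (a point): top of the pin, 50 mm above pin_foot (62 mm above the table)
- sleeve_wide: the brass sleeve that fits: upright tube, 34 mm outside, 16 mm bore right through, 40 mm tall, 0.15 kg. Origin at the centre of its lower end, z along its axis. One sleeve stands on the table to the left of the fixture and one to the right, in either order.
- sleeve_narrow: the brass sleeve that does not fit: same outside (34 mm, 40 mm tall) but only 8 mm bore, 0.18 kg. Origin at the centre of its lower end, z along its axis. Only the bore seen from above tells it from the other.
- wing_screw (a joint): knob angle in rad: 0 where the jaw just touches a sleeve on the pin; positive = backed off (counterclockwise from above); 1.57 = a quarter turn off. Starts at 2.0 to 2.7, range -0.5 to 3.2, stays where left (friction 0.03 N m). Clockwise lowers it and closes the jaw; it feels solid once seated: 0.08 to 0.15 N m is enough, and it then reads -0.03 to -0.2.
- wing: the red wing of the knob, the part to grip: an upright flat bar 48 mm long, 12 mm thick, 28 mm tall, turning with the knob. Origin on the axis at the bar's underside, 66 mm above the table (its top is at 94 mm); x runs along its length, y is its thickness, z up. At knob value 0 its x axis is the fixture's x axis.
- wing_grip (a point): centre of the wing bar, on the knob's axis, 80 mm above the table; same axes as the wing
- jaw: aluminium jaw block 34 wide x 20 deep x 14 mm tall between pin and knob, its top 28 mm above the table, geared to the knob: 4 mm of travel per rad. Origin at the lower edge of the middle of the face that meets the sleeve; it moves along the fixture's y, and clockwise turns of the knob drive it to +y, toward the pin.
- screwdriver: bystander: screwdriver with a yellow handle, 200 mm long, lying near the table's front edge; origin under its middle
- try_square: bystander: try square with a dark wooden stock and a steel blade, 166x110x16 mm, lying at the left, behind the near sleeve; origin under its middle
- block_plane: bystander: small metal plane, 42x155x60 mm, standing behind the fixture; origin under its middle
- glue_0: bystander: white and cream glue bottle, 67 mm wide, 190 mm tall, standing at the right rear; origin under its middle
- bridge_blank: bystander: flat black wooden strip, 30x160x10 mm, lying at the front left; origin under its middle
- red_basket: bystander: red slotted basket with a white rim, 134x184x66 mm, standing at the left rear; origin under its middle
Things that resemble listed ones, but are neither listed nor needed, are in the scene too. Leave any purple or turquoise look-alike of the sleeve_wide alone.

How it is judged:
By the outcome, as a careful person would: the job done as asked, in the order asked, and still so for the second after the job is handed in, while the arm keeps its last pose, push and grip.
It also fails if it takes over 64 s, if anything falls off the work surface, if the arm or the gripper's body presses on something with over 40 N, if the wrist force passes 120 N, or if a joint passes its speed limit or range.

## Working session

There is one attempt and no reset: what is moved stays moved. The work goes in short steps, Python scripts to look and compute and a shell command to move; the robot and the scene stay as the last step left them, time stands still between calls to the robot, and variables do not carry over. Pictures are saved under pics/ and viewed, and the job is handed in when it is done.

```bash
ls; mkdir -p pics; python3 - <<'E'
from plant import *
import cv2
s=get_state();print(s)
for n in("scene","side","wrist"):
    m=camera_model(n);print(n,m)
    cv2.imwrite(f"pics/{n}0.png",grab_frame(n))
E
```

```text
pics
{'time_s': 0.0, 'joint_pos': array([ 1.58160927e+00,  3.85551246e-01,  6.64467145e-03, -4.98374453e-04,
       -1.19402021e+00, -2.58576237e-01]), 'qd': array([ 3.59539177e-04, -5.17829578e-04,  7.78941226e-05, -7.83769541e-04,
       -5.61994799e-04,  1.55090059e-04]), 'tau': array([-5.06738979e-04, -3.92285299e+01,  1.88403815e+01,  4.18626264e+00,
       -4.56544323e-03, -3.11189048e-06]), 'tcp_pos': array([153.13384134, 605.3914882 , 249.23222343]), 'ee_rot': array([ 9.92324524e-01, -1.23656178e-01, -8.64652729e-05,  1.08668380e-03]), 'wrist_force': array([ 0.15884089,  0.59045133, -0.68224236]), 'moment': array([-0.00488357,  0.03540356, -0.0294452 ]), 'width': 85.51814320215749}
scene {'mtx': array([[354.17587445,   0.        , 259.3935403 ],
       [  0.        , 354.17587445, 191.57862113],
       [  0.        ,   0.        ,   1.        ]]), 'world_to_cam': array([[-4.69143872e-01, -8.83107733e-01,  4.97589990e-03,
         1.95729640e+02],
       [ 5.54329445e-01, -2.90087511e-01,  7.80107750e-01,
        -3.77836999e+02],
       [-6.87475740e-01,  3.68741058e-01,  6.2
[... 478 characters left out ...]
,
       [-1.35502835e-01, -8.76008646e-01,  4.62869132e-01,
        -1.10426254e+03],
       [ 0.00000000e+00,  0.00000000e+00,  0.00000000e+00,
         1.00000000e+00]])}
wrist {'mtx': array([[297.31863964,   0.        , 258.86964747],
       [  0.        , 297.31863964, 194.50463231],
       [  0.        ,   0.        ,   1.        ]]), 'world_to_cam': array([[-2.46708157e-01, -9.69089479e-01,  8.16508967e-04,
         6.24079525e+02],
       [ 9.15566863e-01, -2.33358483e-01, -3.27537993e-01,
         4.51583438e+01],
       [ 3.17604163e-01, -8.00587259e-02,  9.44837656e-01,
        -3.79453448e+02],
       [ 0.00000000e+00,  0.00000000e+00,  0.00000000e+00,
         1.00000000e+00]])}
```

View pics/scene0.png

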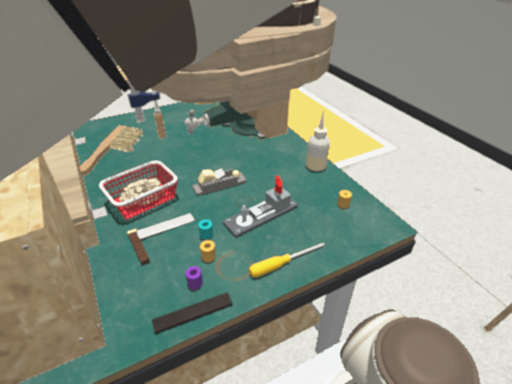

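View pics/side0.png

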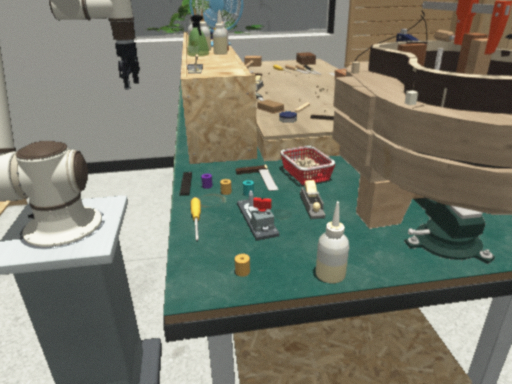

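View pics/wrist0.png

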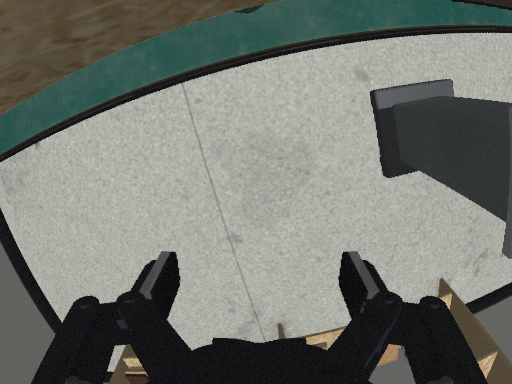

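The scene view shows one orange brass sleeve at (207,250) on the left and one at (344,198) on the right. The purple (194,277) and turquoise (205,229) pieces are decoys. The fixture is around (260,210). Next I'll enlarge and localise.

```bash
cat > h.py <<'E'
import numpy as np, cv2
from plant import *
from scipy.spatial.transform import Rotation as R
def ray(n,u,v,m=None):
    m=m or camera_model(n);K=m['mtx'];T=m['world_to_cam']
    x=(u-K[0,2])/K[0,0];y=(v-K[1,2])/K[1,1]
    if n=='wrist':
        r=np.hypot(x,y);s=np.sin(r)/r if r>1e-9 else 1
        d=np.array([x*s,-y*s,-np.cos(r)])
    else: d=np.array([x,-y,-1.])
    Rm=T[:3,:3];c=-Rm.T@T[:3,3];return c,Rm.T@d
def onz(n,u,v,z,m=None):
    c,d=ray(n,u,v,m);return c+d*(z-c[2])/d[2]
def proj(n,p,m=None):
    m=m or camera_model(n);K=m['mtx'];T=m['world_to_cam']
    q=T[:3,:3]@np.asarray(p,float)+T[:3,3];x,y,z=q[0],-q[1],-q[2]
    if n=='wrist':
        r=np.hypot(x,y);t=np.arctan2(r,z);k=t/r if r>1e-9 else 1/z
        x,y=x*k,y*k
    else: x,y=x/z,y/z
    return K[0,0]*x+K[0,2],K[1,1]*y+K[1,2]
def crop(im,x0,y0,x1,y1,f,name):
    cv2.imwrite(name,cv2.resize(im[y0:y1,x0:x1],None,fx=f,fy=f,interpolation=cv2.INTER_CUBIC))
def tocmd(p,st=None):
    "world target TCP -> tool shift cm (measured pose)"
    st=st or get_state();Rm=R.from_quat(st['ee_rot']).as_matrix()
    return Rm.T@(np.asarray(p)-st['tcp_pos'])/10
def yaw(st=None):
    st=st or get_state();Rm=R.from_quat(st['ee_rot']).as_matrix()
    return np.degrees(np.arctan2(Rm[1,1],Rm[0,1]))  # direction of tool y in world
E
python3 - <<'E'
from h import *
a=cv2.imread('pics/scene0.png');b=cv2.imread('pics/side0.png')
crop(a,180,160,370,300,4,'pics/s1.png');crop(b,170,150,350,290,4,'pics/s2.png')
print('yaw',yaw())
E
```

```text
yaw -104.20454912395613
```

```bash
python3 - <<'E'
from h import *
for n,f in(('scene','pics/scene0.png'),('side','pics/side0.png')):
    im=cv2.imread(f);hsv=cv2.cvtColor(im,cv2.COLOR_BGR2HSV)
    for nm,lo,hi in(('brass',(8,150,80),(22,255,255)),('red',(0,150,80),(6,255,255)),('red2',(172,150,80),(180,255,255))):
        k,l,s,c=cv2.connectedComponentsWithStats(cv2.inRange(hsv,lo,hi))
        for i in range(1,k):
            if s[i,4]>25 and s[i,1]>140: print(n,nm,s[i],c[i].round(1),onz(n,*c[i],20 if nm=='brass' else 80).round(0))
E
```

```text
scene brass [340 194  11   7  27] [344.9 196.9] [ 471. -298.   20.]
scene brass [203 243   9   6  38] [207.1 245.3] [480. 108.  20.]
scene brass [201 246  13   8  35] [207.1 250.1] [465. 113.  20.]
scene red [275 176   7  17  88] [278.2 184.3] [ 540. -121.   80.]
scene red2 [156 165  10  19  60] [160.3 174.3] [727. 141.  80.]
scene red2 [118 186  58  33 427] [147.3 203.9] [621. 203.  80.]
side brass [237 261  11   7  26] [242.3 263.5] [ 467. -287.   20.]
side red [283 158  24  26 173] [294.2 171.4] [669.  51.  80.]
side red [312 167  21  15 131] [322.5 174.6] [745.  12.  80.]
side red [254 198  17  13 173] [262.  203.3] [ 540. -125.   80.]
```

View pics/s1.png

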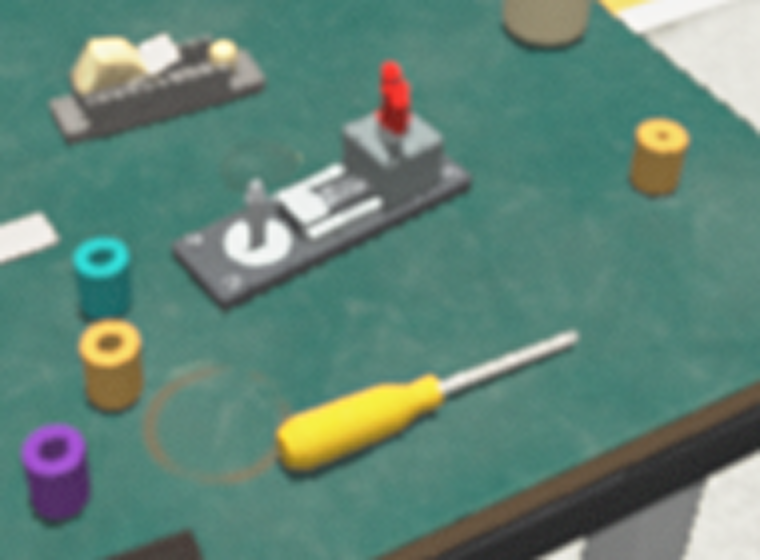

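View pics/s2.png

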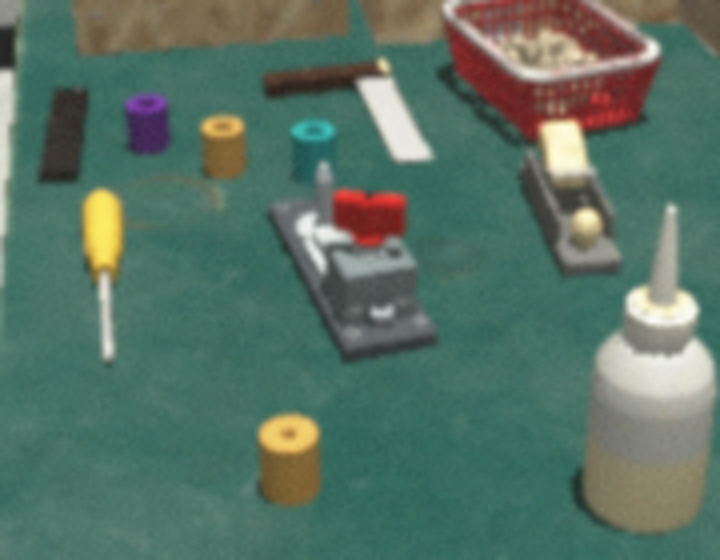

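```bash
python3 - <<'E'
from h import *
for nm,z,a,b in(('sleeveL',40,(207.75,245.75),(225.75,181.75)),('tip',62,(244,206),(250.8,191.8)),('wing',80,(278.5,184.5),(262,203.5)),('sleeveR',40,(345.2,194.2),(242.3,258.5)),('purple',40,(193.5,272.5),(207,176)),('turq',40,(205.5,224.5),(248.5,183))):
    print(nm,onz('scene',*a,z).round(1),onz('side',*b,z).round(1))
E
```

```text
sleeveL [459.5 112.1  40. ] [463.7 102.1  40. ]
tip [522.8 -12.   62. ] [525.3 -21.4  62. ]
wing [ 539.2 -121.1   80. ] [ 540.1 -125.8   80. ]
sleeveR [ 461.9 -287.7   40. ] [ 466.3 -294.8   40. ]
purple [402.  167.1  40. ] [408.  155.8  40. ]
turq [527.5  91.2  40. ] [532.   79.6  40. ]
```

```bash
python3 - <<'E'
from h import *
for p in((186,160),(255,160),(255,150)): print(onz('side',*p,0).round(0))
for p in((103,345),(93,250)): print(onz('scene',*p,0).round(0))
st=get_state()
for t in((300,350,250),(440,107,200)): print(tocmd(t).round(1))
print(R.from_quat(st['ee_rot']).as_matrix().round(3))
m=camera_model('wrist');T=m['world_to_cam'];print(-T[:3,:3].T@T[:3,3]-st['tcp_pos'])
E
```

```text
[337. 399.   0.]
[592. 347.   0.]
[608. 447.   0.]
[352. 370.   0.]
[611. 352.   0.]
[20.5 21.2 -0. ]
[40.  41.3  5. ]
[[ 0.969 -0.245 -0.   ]
 [-0.245 -0.969 -0.002]
 [ 0.     0.002 -1.   ]]
[ 79.9855625  -20.54239998 123.47238091]
```

```bash
python3 - <<'E'
from h import *
for t in((190,340,250),(400,110,230)): print(tocmd(t).round(1))
E
```

```text
[10.1 24.8 -0. ]
[36.1 42.   2. ]
```

```bash
python3 -m inch '[1,2,5,0,0, 1,4,10,0,0, 1,6,15,0,0, 1,8,20,0,0, 1,10,25,0,0]'
```

```text
time_s: 0.78
tcp_pos: [189.0, 337.0, 250.1]
ee_rot: [0.992, -0.124, 0.0, 0.0]
wrist_force: [0.4, -0.9, 0.4]
width: 85.5
```

```bash
python3 -m inch '[1,0,0,0,0]'; python3 - <<'E'
from h import *
print(tocmd((400,115,220)).round(1),get_state()['joint_pos'],yaw())
E
```

```text
time_s: 0.9
tcp_pos: [188.9, 335.6, 250.3]
ee_rot: [0.992, -0.124, -0.0, -0.0]
wrist_force: [-0.4, 1.2, 0.8]
width: 85.6
[25.9 16.2  3. ] [ 1.48541789e+00 -4.08362407e-02 -5.23780645e-01 -7.36869414e-04
 -1.08774188e+00 -1.63816466e-01] -104.29742466735871
```

```bash
python3 -m inch '[1,5.2,3.2,0.6,4, 1,10.4,6.4,1.2,8, 1,15.6,9.6,1.8,12, 1,20.8,13,2.4,16, 1,26,16.2,3,16]'; python3 -m inch '[1,0,0,0,0]'
python3 - <<'E'
from h import *
st=get_state();m=camera_model('wrist');im=grab_frame('wrist');cv2.imwrite('pics/w1.png',im)
print(st['tcp_pos'],yaw(st),st['joint_pos'].round(2))
for nm,p in(('sleeve',(461,107,40)),('tcp',st['tcp_pos'])):print(nm,proj('wrist',p,m))
E
```

```text
time_s: 1.52
tcp_pos: [403.1, 117.2, 220.4]
ee_rot: [0.966, -0.26, 0.0, -0.001]
wrist_force: [0.7, 1.0, 0.2]
width: 85.7
time_s: 1.65
tcp_pos: [403.4, 115.5, 219.4]
ee_rot: [0.964, -0.265, -0.001, 0.001]
wrist_force: [-1.2, 0.8, -0.4]
width: 85.2
[403.42993133 115.45242679 219.36513499] -120.67789593416639 [ 0.67  0.06 -0.51  0.   -1.01  0.37]
sleeve (np.float64(236.08920354714857), np.float64(123.61131746800034))
tcp (np.float64(257.2897381342049), np.float64(270.81606010747095))
```

View pics/w1.png

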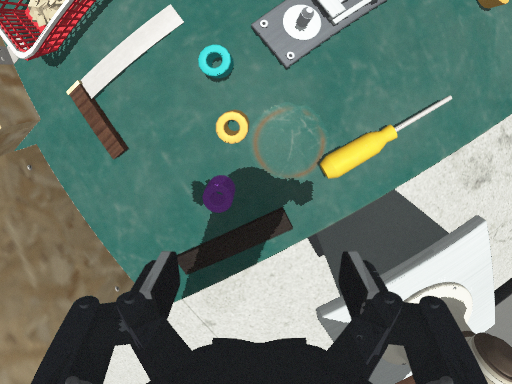

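Brass candidates in the wrist view: one at (232,127) and one at (492,3), with purple (218,193) and turquoise (215,61) as decoys. I'll confirm which fits by comparing bores in a crop.

```bash
python3 - <<'E'
from h import *
im=cv2.imread('pics/w1.png');m=camera_model('wrist')
crop(im,200,95,265,160,9,'pics/c1.png')
hsv=cv2.cvtColor(im,cv2.COLOR_BGR2HSV)
mk=cv2.inRange(hsv,(12,110,60),(32,255,255));mk[:,:200]=0;mk[:,265:]=0;mk[160:]=0
cs,h=cv2.findContours(mk,cv2.RETR_CCOMP,cv2.CHAIN_APPROX_NONE)
for c,hh in zip(cs,h[0]):
    if len(c)>8:
        (x,y),ax,a=cv2.fitEllipse(c);print('hole' if hh[3]>=0 else 'outer',x,y,ax,onz('wrist',x,y,40,m).round(1),onz('wrist',x,y,20,m).round(1))
E
```

```text
outer 232.02279663085938 126.3495101928711 (30.927738189697266, 33.499412536621094) [459.8 113.8  40. ] [458.9 116.4  20. ]
hole 233.083251953125 125.15117645263672 (11.202801704406738, 14.312471389770508) [460.3 112.2  40. ] [459.4 114.7  20. ]
```

View pics/c1.png

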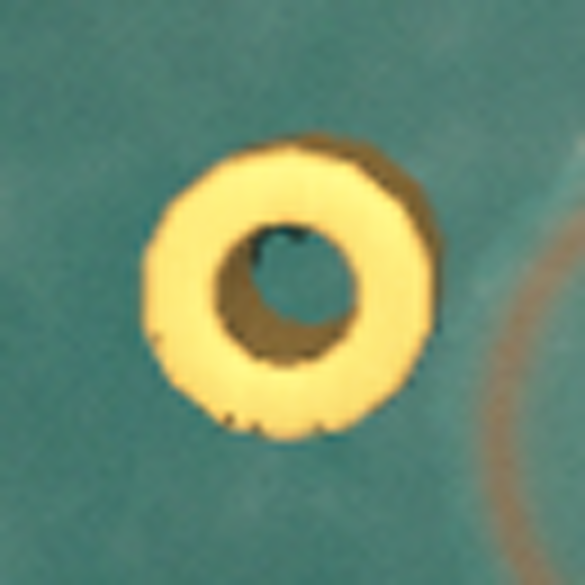

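The bore-to-outside ratio is about 0.49, which matches 16/34, so the left sleeve is the wide one. Approaching it.

```bash
python3 - <<'E'
from h import *
print(tocmd((459.5,113.2,110)).round(2), yaw())
E
```

```text
[ 5.11 -2.6  10.96] -120.50105652968242
```

```bash
python3 -m inch '[1,2.5,-1.3,3.6,0, 1,5.1,-2.6,7.2,0, 1,5.1,-2.6,11,0, 1,5.1,-2.6,11,0]'
python3 - <<'E'
from h import *
st=get_state();m=camera_model('wrist');im=grab_frame('wrist');cv2.imwrite('pics/w2.png',im)
print(st['tcp_pos'],yaw(st))
hsv=cv2.cvtColor(im,cv2.COLOR_BGR2HSV)
mk=cv2.inRange(hsv,(12,110,60),(32,255,255))
cs,h=cv2.findContours(mk,cv2.RETR_CCOMP,cv2.CHAIN_APPROX_NONE)
for c,hh in zip(cs,h[0]):
    if len(c)>30:
        (x,y),ax,a=cv2.fitEllipse(c);print('hole' if hh[3]>=0 else 'outer',x,y,ax,onz('wrist',x,y,40,m).round(1))
print(proj('wrist',(459.5,113.2,40),m))
E
```

```text
time_s: 2.2
tcp_pos: [456.4, 115.5, 108.0]
ee_rot: [0.966, -0.259, -0.002, 0.003]
wrist_force: [0.2, 0.2, 0.5]
width: 85.4
[456.39472767 115.4911037  108.00725341] -120.07457629094402
outer 410.9647521972656 230.01675415039062 (31.364797592163086, 117.72600555419922) [383.4  17.5  40. ]
outer 257.1412048339844 202.52865600585938 (46.47299575805664, 57.891319274902344) [465.3 110.4  40. ]
(np.float64(257.88842075804763), np.float64(211.1446511180655))
```

View pics/w2.png

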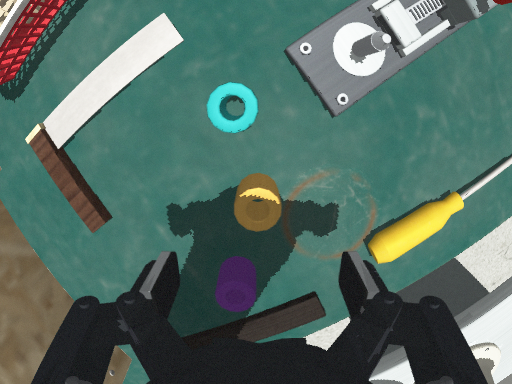

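The sleeve top sits at about (258,208), centred between the fingers and close to the prediction. Descending.

```bash
python3 - <<'E'
from h import *
st=get_state();print(st['tcp_pos'],tocmd((460,113.2,28),st).round(2), yaw())
im=cv2.imread('pics/w2.png');crop(im,210,150,310,250,6,'pics/c2.png')
E
```

```text
[457.78475334 116.11065923 109.97987014] [0.34 0.12 8.2 ] -120.03477610748216
```

View pics/c2.png

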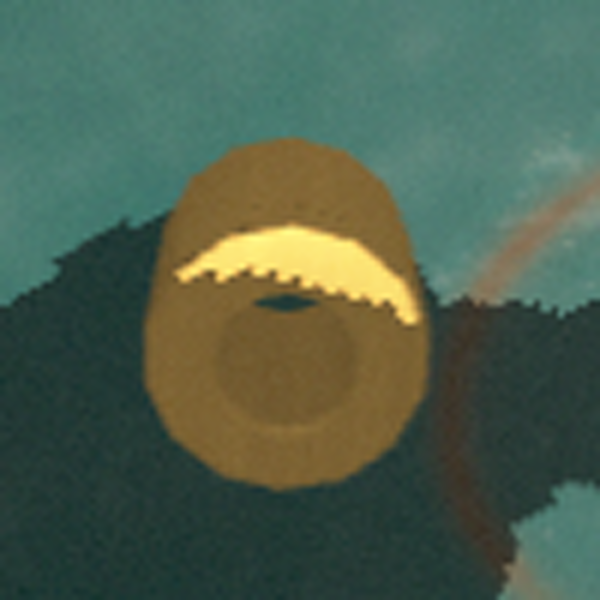

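```bash
python3 -m inch '[1,0.2,0.1,4.1,0, 1,0.3,0.1,8.2,0, 1,0.3,0.1,8.2,0, -1,0.3,0.1,8.2,0, -1,0.3,0.1,8.2,0]' 50; python3 -m inch '[-1,0,0,0,0,-1,0,0,0,0,-1,0,0,0,0]'
python3 - <<'E'
from h import *
cv2.imwrite('pics/w3.png',grab_frame('wrist'))
E
```

```text
time_s: 2.88
tcp_pos: [461.8, 113.7, 30.5]
ee_rot: [0.966, -0.26, 0.002, -0.002]
wrist_force: [0.4, -0.4, 0.4]
width: 51.2
time_s: 3.25
tcp_pos: [461.3, 113.3, 30.1]
ee_rot: [0.966, -0.26, 0.001, -0.001]
wrist_force: [-1.8, 1.5, 7.5]
width: 33.1
```

View pics/w3.png

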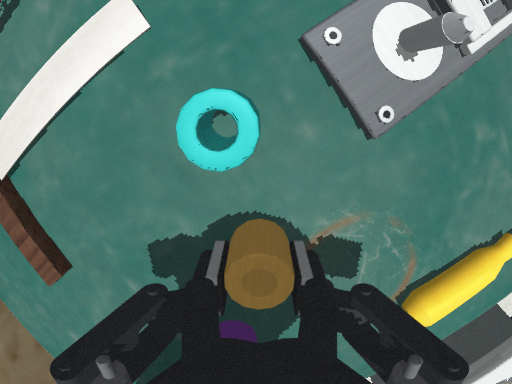

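The sleeve is gripped at 33 mm opening. Lifting.

```bash
python3 -m inch '[-1,0,0,-4,0, -1,0,0,-8,0, -1,0,0,-11,0, -1,0,0,-11,0]'
python3 - <<'E'
from h import *
st=get_state();m=camera_model('wrist');im=grab_frame('wrist');cv2.imwrite('pics/w4.png',im);cv2.imwrite('pics/sc4.png',grab_frame('scene'))
print(st['tcp_pos'],yaw(st),st['width'],st['wrist_force'])
print(proj('wrist',(523,-12,62),m))
E
```

```text
time_s: 3.8
tcp_pos: [461.6, 113.3, 141.0]
ee_rot: [0.965, -0.26, 0.002, -0.002]
wrist_force: [-0.4, -0.0, -1.4]
width: 33.1
[461.63951688 113.3069647  141.01237743] -120.19523835175917 33.051700906085905 [-0.36111302 -0.03195793 -1.3521986 ]
(np.float64(370.1431310023477), np.float64(53.543494662766506))
```

View pics/w4.png

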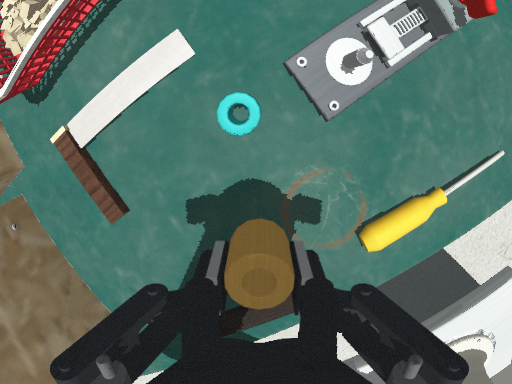

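```bash
python3 - <<'E'
from h import *
print(tocmd((518,33,141)).round(2))
E
```

```text
[ 9.02  3.92 -0.29]
```

```bash
python3 -m inch '[-1,1.8,0.8,0,10.4, -1,3.6,1.6,0,20.8, -1,5.4,2.4,0,31.2, -1,7.2,3.2,0,41.6, -1,9,3.9,0,52]';python3 -m inch '[-1,0,0,0,0,-1,0,0,0,0]'
python3 - <<'E'
from h import *
st=get_state();m=camera_model('wrist');im=grab_frame('wrist');cv2.imwrite('pics/w5.png',im)
print(st['tcp_pos'],yaw(st),st['width'])
print(proj('wrist',(523,-12,62),m),proj('wrist',(539,-121,80),m))
E
```

```text
time_s: 4.53
tcp_pos: [517.8, 32.7, 136.4]
ee_rot: [0.751, -0.66, -0.001, 0.002]
wrist_force: [-0.5, 0.4, -1.4]
width: 33.0
time_s: 4.78
tcp_pos: [517.7, 33.6, 137.2]
ee_rot: [0.754, -0.657, -0.001, 0.001]
wrist_force: [0.5, 0.2, -1.4]
width: 32.8
[517.67200873  33.58805205 137.17364908] -172.102635883541 32.83172337916207
(np.float64(257.21278785836967), np.float64(151.73048609393624)) (np.float64(255.36009159446186), np.float64(-17.472676579790374))
```

View pics/w5.png

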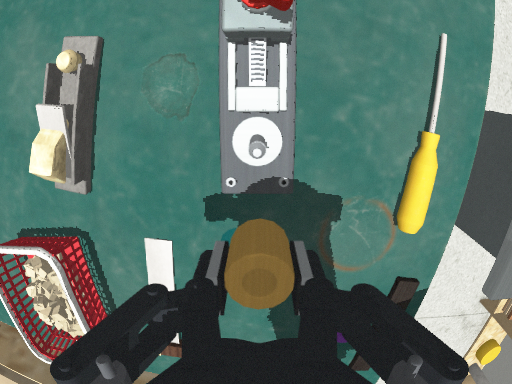

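The fixture is aligned vertically in this view: pin tip at about (258,152), disc at (258,143), and the sleeve bore at about (262,280).

```bash
python3 - <<'E'
from h import *
im=cv2.imread('pics/w5.png')
a=im[110:200,215:305];b=im[210:310,210:310]
cv2.imwrite('pics/c5.png',np.hstack([cv2.resize(a,(400,400),interpolation=2),cv2.resize(b,(400,400),interpolation=2)]))
g=cv2.cvtColor(im,cv2.COLOR_BGR2GRAY)
for v in(120,150,175): print(v,g[v,214:226],g[v,288:302])
m=camera_model('wrist')
for (x,y) in((231,182.5),(284,182.5)): print(onz('wrist',x,y,12,m))
E
```

```text
120 [105 104 102 103 100 104 113 125 124 124 128 130] [130 130 129 126 122 124 106 108 110 112 114 109 108 106]
150 [106 104 107 105 106 101  93 118 125 127 123 128] [127 125 127 122 126 109  84  99 102 101 104 104 104 102]
175 [104 104 104 102 105 102 100 100 116 122 124 125] [123 123 125 123 112  84 101 104 104 104 107 104 104 107]
[541.15346211  28.09578638  12.        ]
[495.10076035  21.79675193  12.        ]
```

View pics/c5.png

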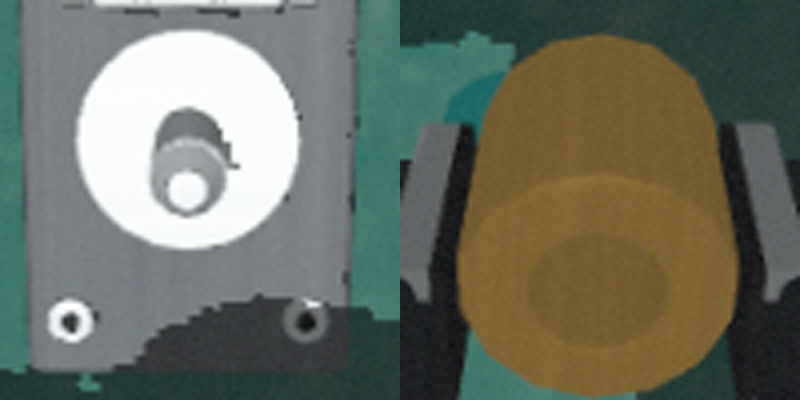

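```bash
python3 - <<'E'
from h import *
m=camera_model('wrist');T=m['world_to_cam'];c=-T[:3,:3].T@T[:3,3]
st=get_state();z=st['tcp_pos'][2];print(st['tcp_pos'],c-st['tcp_pos'],yaw(st))
im=cv2.imread('pics/w5.png')
for zz in (137,139,141):
  # height of camera relative
  print(zz,[onz('wrist',*p,h+(z-zz) if k else z+10,m).round(1) for p,h,k in(((259.5,282.5),0,0),((257.1,152.3),62,1),((257.3,141.3),12,1))])
print(proj('wrist',st['tcp_pos'],m),proj('wrist',st['tcp_pos']+[0,0,10],m))
E
```

```text
[517.79764252  33.80982567 137.47276293] [  9.83620566 -83.66368155 123.49013797] -172.1009864485365
137 [array([515.9,  32.1, 147.5]), array([523.2, -11.4,  62.5]), array([523.2, -11.1,  12.5])]
139 [array([515.9,  32.1, 147.5]), array([523.2, -11. ,  60.5]), array([523.2, -10.8,  10.5])]
141 [array([515.9,  32.1, 147.5]), array([523.1, -10.6,  58.5]), array([523.1, -10.5,   8.5])]
(np.float64(255.11794371768067), np.float64(272.9987797221668)) (np.float64(254.92398078441187), np.float64(284.85488497139625))
```

```bash
python3 - <<'E'
from h import *
print(tocmd((524.2,20,108)).round(2))
E
```

```text
[ 1.46 -0.45  2.95]
```

```bash
python3 -m inch '[-1,1.5,-0.5,2.9,0,-1,1.5,-0.5,2.9,0,-1,1.5,-0.5,2.9,0]'
python3 - <<'E'
from h import *
st=get_state();m=camera_model('wrist');im=grab_frame('wrist');cv2.imwrite('pics/w6.png',im)
print(st['tcp_pos'],yaw(st),st['width'])
print(proj('wrist',(523.2,-11.2,62),m))
a=im[130:230,205:305];b=im[210:310,210:310]
cv2.imwrite('pics/c6.png',np.hstack([cv2.resize(a,(400,400),interpolation=2),cv2.resize(b,(400,400),interpolation=2)]))
E
```

```text
time_s: 5.2
tcp_pos: [525.7, 19.9, 109.8]
ee_rot: [0.754, -0.657, 0.0, -0.0]
wrist_force: [0.1, -0.5, -2.3]
width: 33.2
[525.72065465  19.9392192  109.75325033] -172.1257740304132 33.189074608059784
(np.float64(266.98623355297747), np.float64(185.3942705222281))
```

View pics/c6.png

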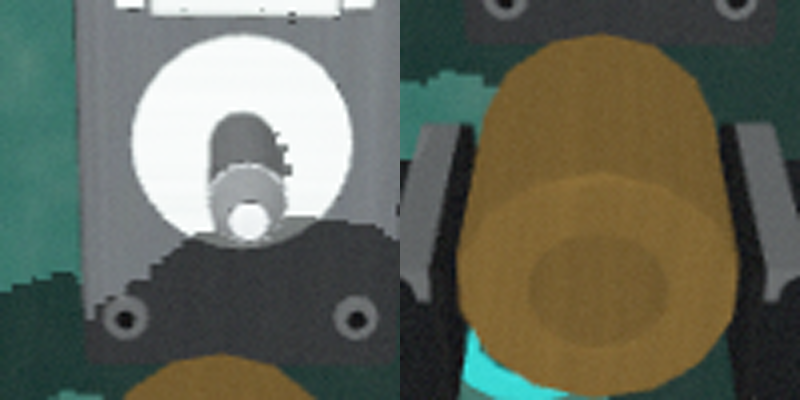

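```bash
python3 - <<'E'
from h import *
st=get_state();m=camera_model('wrist');z=st['tcp_pos'][2];print(st['tcp_pos'])
P=[onz('wrist',259.5,282.5,z+10,m),onz('wrist',266.75,185.25,62,m),onz('wrist',265.5,164.75,12,m)]
print(np.round(P,1)); 
Rm=R.from_quat(st['ee_rot']).as_matrix();print('rel tool',(Rm.T@(P[1]-P[0])).round(1),'tcp->pin',(Rm.T@(P[1]-st['tcp_pos'])).round(1))
E
```

```text
[525.95857801  20.06164084 110.12366895]
[[524.   18.4 120.1]
 [523.6 -11.   62. ]
 [523.5 -11.8  12. ]]
rel tool [29.1  4.5 58.1] tcp->pin [30.5  6.6 48.1]
```

```bash
python3 -m inch '[-1,2.9,0.5,0,0,-1,2.9,0.5,1,0,-1,2.9,0.5,2,0,-1,2.9,0.5,2.5,0,-1,2.9,0.5,2.5,0]'
python3 - <<'E'
from h import *
im=np.hstack([cv2.resize(grab_frame(n)[a:a+75,b:b+75],(400,400),interpolation=2) for n,a,b in(('scene',155,205),('side',150,215))]);cv2.imwrite('pics/c7.png',im)
st=get_state();print(st['tcp_pos'],st['wrist_force'],st['moment'])
E
```

```text
time_s: 5.88
tcp_pos: [524.4, -9.5, 83.7]
ee_rot: [0.754, -0.657, -0.0, 0.001]
wrist_force: [0.8, 0.3, -1.6]
width: 32.8
[524.81171166  -9.6057223   84.34600302] [ 0.36150398 -1.20476176 -2.31034328] [-0.00686763 -0.01286681  0.03430793]
```

View pics/c7.png

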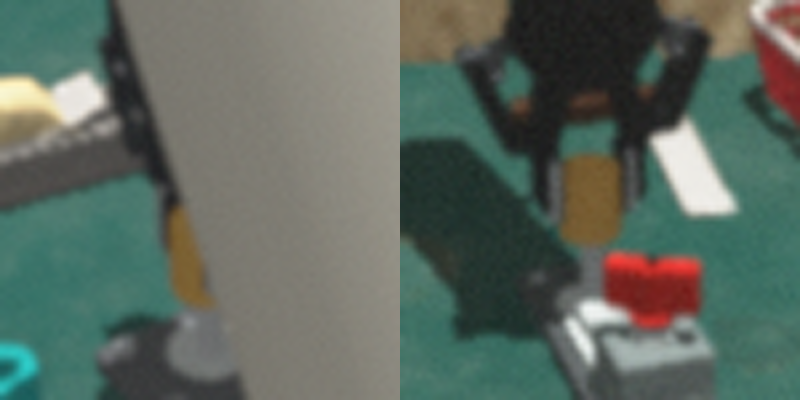

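```bash
python3 -m inch '[-1,0,0,0.5,0,-1,0,0,1,0,-1,0,0,1,0]'; python3 -c "
from h import *
s=get_state();print(s['wrist_force'],s['moment'],s['tcp_pos'])"
```

```text
time_s: 6.35
tcp_pos: [524.2, -10.1, 73.8]
ee_rot: [0.754, -0.657, -0.0, 0.001]
wrist_force: [0.9, 0.4, -1.3]
width: 33.0
[ 0.94946505  0.42381892 -1.30936839] [ 0.00814536 -0.00524765 -0.03868093] [524.21761575 -10.06491389  73.7583755 ]
```

```bash
python3 -m inch '[-1,0,0,0.8,0,-1,0,0,1.6,0,-1,0,0,2.2,0,-1,0,0,2.8,0,-1,0,0,2.8,0]'; python3 -c "
from h import *
s=get_state();print(s['wrist_force'],s['moment'],s['tcp_pos'])"
```

```text
time_s: 6.98
tcp_pos: [524.3, -10.0, 45.7]
ee_rot: [0.754, -0.657, -0.0, 0.001]
wrist_force: [-0.7, 0.2, -0.8]
width: 33.2
[-0.66780064  0.20570975 -0.76024269] [ 0.02760911 -0.05356336 -0.0543407 ] [524.2709838  -10.0343122   45.70022828]
```

```bash
python3 -m inch '[-1,0,0,0.2,0,-1,0,0,0.3,0,-1,0,0,0.3,0]';python3 -m inch '[-1,0,0,0.1,0,-1,0,0,0.1,0]'
```

```text
time_s: 7.35
tcp_pos: [524.6, -9.9, 43.4]
ee_rot: [0.754, -0.657, 0.0, -0.0]
wrist_force: [1.0, 0.3, -1.9]
width: 33.1
time_s: 7.6
tcp_pos: [524.6, -9.9, 42.3]
ee_rot: [0.754, -0.657, 0.0, -0.0]
wrist_force: [-0.8, 0.2, -1.9]
width: 33.3
```

```bash
python3 -m inch '[-1,0,0,0.1,0,-1,0,0,0.1,0]';python3 -m inch '[-1,0,0,0.1,0,-1,0,0,0.1,0]'
```

```text
time_s: 7.85
tcp_pos: [524.7, -9.9, 42.1]
ee_rot: [0.754, -0.657, 0.0, -0.0]
wrist_force: [-2.4, -0.0, 5.8]
width: 33.1
time_s: 8.1
tcp_pos: [524.7, -9.9, 42.0]
ee_rot: [0.754, -0.657, 0.0, -0.0]
wrist_force: [-4.3, 0.8, 12.6]
width: 33.1
```

Seated on the base (z 42, force rising). Releasing and retracting.

```bash
python3 -m inch '[-0.2,0,0,-0.1,0,0.3,0,0,-0.1,0,0.3,0,0,-0.1,0,0.3,0,0,-0.1,0]';python3 -m inch '[0.3,0,0,-3,0,0.3,0,0,-7,0,0.3,0,0,-10,0,0.3,0,0,-10,0]'
python3 - <<'E'
from h import *
st=get_state();m=camera_model('wrist');im=grab_frame('wrist');cv2.imwrite('pics/w8.png',im)
print(st['tcp_pos'],yaw(st),st['width'],proj('wrist',(539,-121,80),m))
im=np.hstack([cv2.resize(grab_frame(n)[a:a+75,b:b+75],(400,400),interpolation=2) for n,a,b in(('scene',155,225),('side',160,215))]);cv2.imwrite('pics/c8.png',im)
E
```

```text
time_s: 8.6
tcp_pos: [524.6, -10.0, 41.1]
ee_rot: [0.754, -0.657, -0.0, 0.0]
wrist_force: [-0.0, -0.2, 0.8]
width: 55.5
time_s: 9.1
tcp_pos: [526.2, -9.6, 143.8]
ee_rot: [0.754, -0.657, 0.002, -0.002]
wrist_force: [-0.1, 0.3, -0.2]
width: 55.3
[526.19094172  -9.58519871 143.75696349] -172.17845589078345 55.30296841457193 (np.float64(260.27627036949815), np.float64(50.96890360672978))
```

View pics/w8.png

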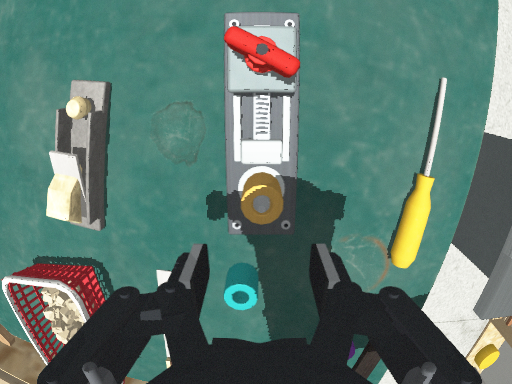

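View pics/c8.png

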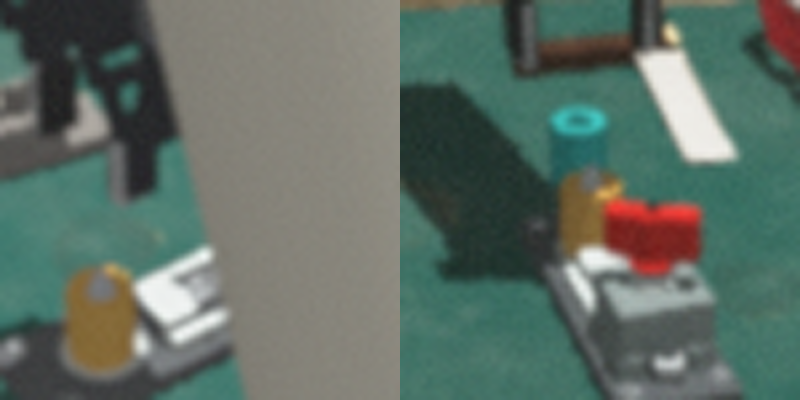

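The sleeve is down on the pin at (262,202). The red wing runs from about (228,36) to (296,68). Next: measuring the wing's axis and angle.

```bash
python3 - <<'E'
from h import *
im=cv2.imread('pics/w8.png');m=camera_model('wrist')
hsv=cv2.cvtColor(im,cv2.COLOR_BGR2HSV)
mk=cv2.inRange(hsv,(0,150,90),(8,255,255))|cv2.inRange(hsv,(172,150,90),(180,255,255));mk[120:]=0;mk[:,:200]=0;mk[:,330:]=0
crop(im,215,10,310,105,6,'pics/c9.png')
ys,xs=np.nonzero(mk)
W=np.array([onz('wrist',x,y,90,m)[:2] for x,y in zip(xs,ys)])
print(W.mean(0),cv2.minAreaRect(W.astype(np.float32)))
# base edges for yaw
for p in((237,23),(290,23),(237,225),(289.5,225)): print(onz('wrist',*p,12,m).round(1))
E
```

```text
[ 535.34583894 -118.74467387] ((536.3170776367188, -118.54930114746094), (20.744876861572266, 46.273094177246094), 60.78376388549805)
[ 559.3 -153.3   12. ]
[ 515.9 -159.4   12. ]
[537.5  25.6  12. ]
[488.8  19.1  12. ]
```

View pics/c9.png

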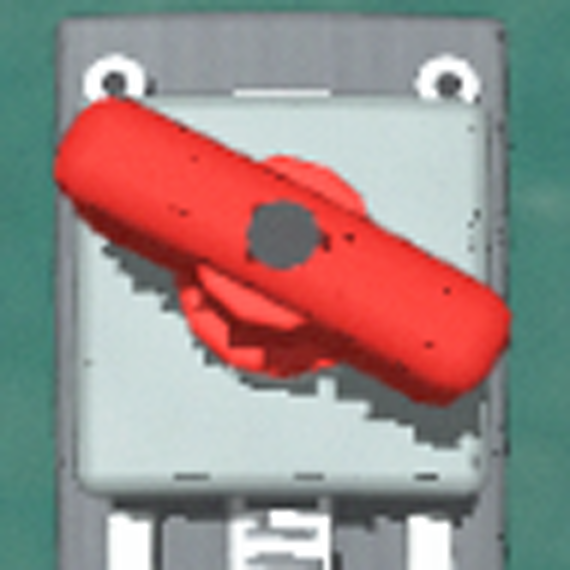

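```bash
python3 - <<'E'
from h import *
m=camera_model('wrist');f=lambda x,y,z=94:onz('wrist',215+x/6,10+y/6,z,m)[:2]
st=get_state();print('tcp',st['tcp_pos'],yaw(st))
print('dot',f(284,235))
for a,b in(((125,97),(495,287)),((75,190),(430,400)),((88,137),(478,345))):
    d=f(*b)-f(*a);print(np.degrees(np.arctan2(d[1],d[0]))%180,np.linalg.norm(d),(f(*a)+f(*b))/2)
# fixture yaw from base side edges (y at crop)
pin=onz('wrist',262.3,203,62,m)[:2];d=f(284,235)-pin;print(pin,np.linalg.norm(d),np.degrees(np.arctan2(-d[1],-d[0])))
P=[onz('wrist',*p,12,m)[:2] for p in((234,22.5),(289.5,22.5),(236,225),(289.5,225))]
print(np.round(P,1))
E
```

```text
tcp [523.8187958  -10.05752879 140.31211602] -172.2182622554251
dot [ 534.8337008  -120.19966265]
159.51619925255613 39.03123971815069 [ 533.02089828 -125.08995749]
155.9576827865021 38.81233129966876 [ 536.96171847 -114.36350469]
158.56917161963236 41.5233646345797 [ 534.86210145 -120.01200061]
[520.39519001 -18.12155165] 103.09418673135008 98.05083492677733
[[ 561.9 -153.4]
 [ 516.4 -159.8]
 [ 538.5   25.7]
 [ 488.8   19.1]]
```

```bash
python3 - <<'E'
from h import *
print(tocmd((500,-106,150)).round(2))
E
```

```text
[ 9.18  3.66 -0.96]
```

```bash
python3 -m inch '[0.3,1.8,0.7,-1,-10, 0.3,3.6,1.4,-1,-20,0.3,5.4,2.1,-1,-30,0.3,7.2,2.8,-1,-40,0.3,9.2,3.7,-1,-50]';python3 -m inch '[0.3,0,0,0,-10,0.3,0,0,0,-10,0.3,0,0,0,-10,0.3,0,0,0,-10]'
python3 - <<'E'
from h import *
st=get_state();m=camera_model('wrist');im=grab_frame('wrist');cv2.imwrite('pics/w9.png',im);np.save('m9.npy',m,allow_pickle=True)
print(st['tcp_pos'],yaw(st),st['width'],st['joint_pos'].round(2))
E
```

```text
time_s: 9.88
tcp_pos: [499.5, -106.7, 149.7]
ee_rot: [0.962, -0.274, -0.002, 0.001]
wrist_force: [-0.2, -1.0, 0.4]
width: 55.5
time_s: 10.38
tcp_pos: [500.4, -105.9, 151.0]
ee_rot: [0.981, -0.193, -0.0, 0.0]
wrist_force: [-0.2, 0.4, -0.1]
width: 54.9
[ 500.37403585 -105.86954411  150.97377334] -112.24963479177717 54.89077653461867 [ 0.11  0.29 -0.41 -0.   -0.87  1.07]
```

View pics/w9.png

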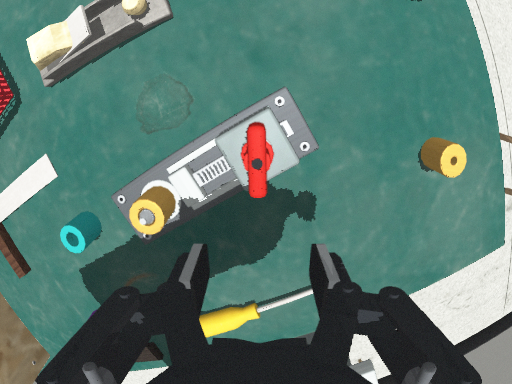

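The wing is now nearly vertical in the image, at (257,124)–(258,196), with its dot at (257,163). The other sleeve stands at right (445,157) with a small bore.

```bash
python3 - <<'E'
from h import *
im=cv2.imread('pics/w9.png');m=np.load('m9.npy',allow_pickle=True).item()
big=np.hstack([cv2.resize(im[112:202,212:302],(450,450),interpolation=2),cv2.resize(im[170:240,115:185],(350,350),interpolation=2).copy() if 0 else cv2.copyMakeBorder(cv2.resize(im[170:240,115:185],(350,350),interpolation=2),0,100,0,0,cv2.BORDER_CONSTANT)])
cv2.imwrite('pics/c10.png',big)
g=cv2.inRange(cv2.cvtColor(im,cv2.COLOR_BGR2HSV),(0,150,90),(8,255,255))
for v in(130,140,180,190): 
    x=np.nonzero(g[v,230:290])[0]+230;print(v,x.min(),x.max(),onz('wrist',(x.min()+x.max())/2,v,94,m).round(1))
print('dot',onz('wrist',257.3,163,94,m), 'pintip?',onz('wrist',146,215,62,m))
E
```

```text
130 248 264 [ 557.7 -128.    94. ]
140 247 265 [ 552.  -125.7   94. ]
180 249 265 [ 528.2 -116.5   94. ]
190 249 266 [ 521.9 -114.3   94. ]
dot [ 538.29170744 -120.88612256   94.        ] pintip? [527.06597391 -17.60510352  62.        ]
```

View pics/c10.png

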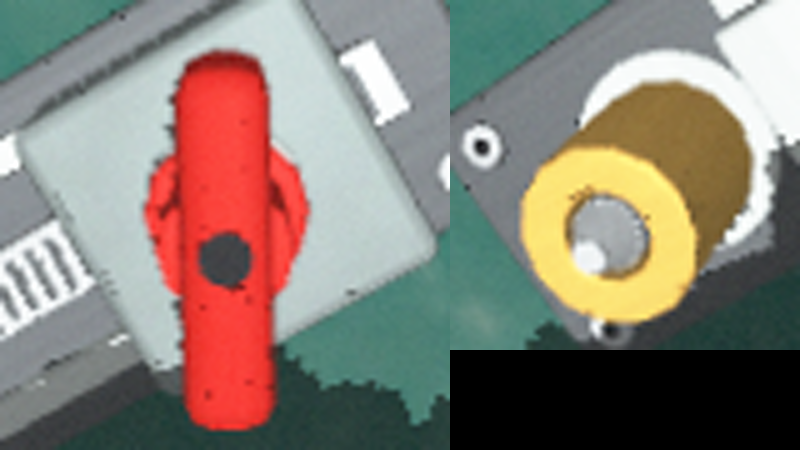

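```bash
python3 - <<'E'
from h import *
print(tocmd((539.2,-118.7,82)).round(2),yaw())
E
```

```text
[ 4.08 -0.28  6.91] -112.23392624941505
```

```bash
python3 -m inch '[0.3,2,-0.1,0,-1.3, 0.3,4.1,-0.3,0,-1.3, 0.3,4.1,-0.3,3.5,-1.3,0.3,4.1,-0.3,6.9,-1.3,0.3,4.1,-0.3,6.9,-1.3]'
python3 - <<'E'
from h import *
st=get_state();cv2.imwrite('pics/w10.png',grab_frame('wrist'));print(st['tcp_pos'],yaw(st),st['wrist_force'])
E
```

```text
time_s: 11.05
tcp_pos: [537.6, -118.8, 80.0]
ee_rot: [0.983, -0.182, -0.003, 0.001]
wrist_force: [0.3, -0.2, 0.6]
width: 55.5
[ 537.64048246 -118.78134334   79.96264602] -110.93919067578881 [ 0.30481792 -0.22047794  0.56477776]
```

View pics/w10.png

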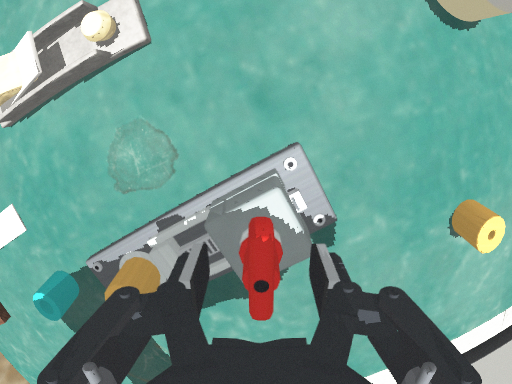

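The wing sits centred between the pads. Closing.

```bash
python3 -m inch '[-1,0,0,0,0,-1,0,0,0,0,-1,0,0,0,0,-1,0,0,0,0,-1,0,0,0,0]' 40; python3 - <<'E'
from h import *
st=get_state();print(st['tcp_pos'],yaw(st),st['wrist_force'],st['moment'],st['width'],st['tau'][5],st['joint_pos'].round(2))
E
```

```text
time_s: 11.72
tcp_pos: [540.2, -120.4, 85.5]
ee_rot: [0.983, -0.181, 0.002, 0.001]
wrist_force: [-2.4, -5.6, 9.8]
width: 11.6
[ 540.1673312  -120.42745372   85.45163222] -110.85331711062938 [-2.41290441 -5.5715688   9.75041678] [-1.61243417  0.84411599  0.0173656 ] 11.63321236520771 -0.029033044120296836 [ 0.07  0.44 -0.38  0.   -0.75  1.13]
```

```bash
python3 -m inch '[-1,0,0.1,-0.1,0,-1,0,0.1,-0.1,0]'; python3 - <<'E'
from h import *
st=get_state();print(yaw(st),st['wrist_force'],st['moment'],st['width'])
E
```

```text
time_s: 11.98
tcp_pos: [540.1, -120.5, 85.5]
ee_rot: [0.983, -0.181, 0.002, 0.0]
wrist_force: [-1.8, -3.3, 8.3]
width: 11.5
-110.87210056796164 [-1.81696596 -3.30470117  8.31670704] [-1.0683935   0.47192151 -0.02953265] 11.494346992915556
```

```bash
python3 -m inch '[-1,0,0.1,-0.1,8,-1,0,0.1,-0.2,16,-1,0,0.1,-0.2,24,-1,0,0.1,-0.2,24]'; python3 - <<'E'
from h import *
st=get_state();print(yaw(st),st['wrist_force'],st['moment'],st['width'],st['tcp_pos'])
cv2.imwrite('pics/w11.png',grab_frame('wrist'))
E
```

```text
time_s: 12.48
tcp_pos: [540.1, -120.5, 85.6]
ee_rot: [0.925, -0.381, 0.001, -0.001]
wrist_force: [3.7, -2.6, -3.9]
width: 11.3
-134.80122132024297 [ 3.69766753 -2.58392929 -3.85412743] [-0.55907828 -1.03314077  0.02500183] 11.313917826921113 [ 540.12969423 -120.53145421   85.55601575]
```

View pics/w11.png

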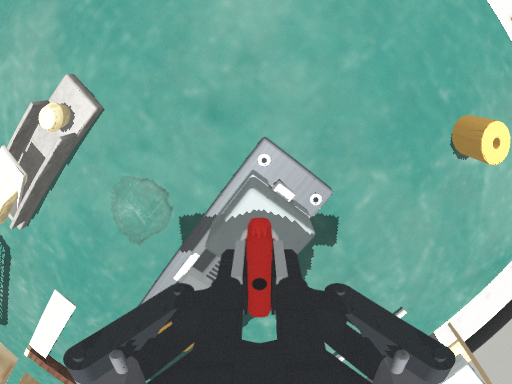

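```bash
python3 -m inch '[-1,0,0,0,10,-1,0,0,0,20,-1,0,0,0,30,-1,0,0,0,40,-1,0,0,0,40]'; python3 - <<'E'
from h import *
st=get_state();Rm=R.from_quat(st['ee_rot']).as_matrix();print(yaw(st),Rm.T@st['wrist_force'],Rm.T@st['moment'],st['width'],st['tcp_pos'])
E
```

```text
time_s: 13.15
tcp_pos: [540.2, -120.6, 85.6]
ee_rot: [0.739, -0.673, 0.001, -0.001]
wrist_force: [4.6, -3.2, -4.2]
width: 11.1
-174.6755988748778 [ 3.61460892 -4.29759225  4.18799966] [1.42625728 0.8695584  0.00370261] 11.107744889641253 [ 540.18114693 -120.59360021   85.56919462]
```

```bash
python3 -m inch '[-1,0.1,-0.1,0.1,10,-1,0.1,-0.1,0.1,20,-1,0.1,-0.1,0.1,30,-1,0.1,-0.1,0.1,40,-1,0.1,-0.1,0.1,40]'; python3 - <<'E'
from h import *
st=get_state();Rm=R.from_quat(st['ee_rot']).as_matrix();print(yaw(st),Rm.T@st['wrist_force'],Rm.T@st['moment'],st['width'],st['tcp_pos'])
cv2.imwrite('pics/w12.png',grab_frame('wrist'))
E
```

```text
time_s: 13.78
tcp_pos: [540.3, -120.8, 85.5]
ee_rot: [-0.465, 0.885, 0.0, 0.001]
wrist_force: [-0.9, 3.8, 6.2]
width: 11.4
145.44726988905026 [-2.63547496  2.94420677 -6.17138742] [-0.60657337 -0.9421205   0.07339311] 11.389316431853938 [ 540.27889578 -120.76472657   85.49306375]
```

View pics/w12.png

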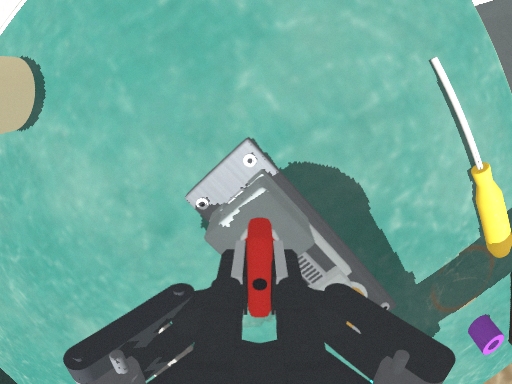

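```bash
python3 -m inch '[-1,0,0,0,10,-1,0,0,-0.1,20,-1,0,0,-0.1,30,-1,0,0,-0.1,38,-1,0,0,-0.1,38]'; cat > r.py <<'E'
from h import *
L=[]
for i in range(4):
    st=get_state();Rm=R.from_quat(st['ee_rot']).as_matrix();L.append(np.r_[yaw(st),Rm.T@st['wrist_force'],Rm.T@st['moment'],st['tau'][5],st['joint_pos'][5]]);im=grab_frame('side')
print(np.round(L,3));print(st['tcp_pos'],st['width'],st['time_s'])
E
python3 r.py
```

```text
time_s: 14.45
tcp_pos: [540.2, -120.8, 85.5]
ee_rot: [-0.152, 0.988, 0.0, 0.0]
wrist_force: [2.0, 5.3, 1.0]
width: 11.3
[[ 1.07466e+02 -3.49900e+00  4.42400e+00 -1.03500e+00 -9.48000e-01
  -8.34000e-01  6.00000e-03 -1.78000e-01 -1.33800e+00]
 [ 1.07462e+02 -3.64000e+00  4.37300e+00 -1.07900e+00 -1.11800e+00
  -9.03000e-01  2.00000e-03  1.50000e-02 -1.33800e+00]
 [ 1.07453e+02 -2.71600e+00  4.64900e+00 -1.34600e+00 -1.14500e+00
  -8.96000e-01 -2.00000e-03 -1.30000e-02 -1.33800e+00]
 [ 1.07452e+02 -3.38600e+00  4.59000e+00 -1.21800e+00 -1.09100e+00
  -8.87000e-01 -4.00000e-02 -2.20000e-02 -1.33800e+00]]
[ 540.22842709 -120.85173498   85.52428967] 11.415114119032305 14.6
```

```bash
python3 -m inch '[-1,0,0,0,3,-1,0,0,0,6,-1,0,0,0,6]';python3 r.py;  python3 -m inch '[-1,0,0,0,2,-1,0,0,0,4,-1,0,0,0,4]';python3 r.py
```

```text
time_s: 15.02
tcp_pos: [540.2, -120.8, 85.5]
ee_rot: [-0.1, 0.995, 0.0, 0.0]
wrist_force: [1.5, 5.7, 1.1]
width: 11.4
[[ 1.01424e+02 -2.57700e+00  5.28700e+00 -1.13700e+00 -1.21100e+00
  -7.74000e-01  1.60000e-02 -3.20000e-02 -1.44300e+00]
 [ 1.01437e+02 -2.79600e+00  4.17600e+00 -1.29800e+00 -1.16300e+00
  -7.15000e-01  5.00000e-03  1.60000e-02 -1.44300e+00]
 [ 1.01438e+02 -2.92200e+00  5.14000e+00 -1.16800e+00 -1.22200e+00
  -7.40000e-01 -1.00000e-03  2.60000e-02 -1.44300e+00]
 [ 1.01440e+02 -2.91700e+00  4.73000e+00 -2.41100e+00 -1.21300e+00
  -7.75000e-01  6.20000e-02  2.70000e-02 -1.44300e+00]]
[ 540.22984857 -120.85716893   85.52251534] 11.121298451678712 15.175
time_s: 15.6
tcp_pos: [540.2, -120.9, 85.5]
ee_rot: [-0.065, 0.998, 0.0, 0.0]
wrist_force: [2.7, 5.3, 1.1]
width: 11.4
[[ 9.7432e+01 -3.3560e+00  4.9440e+00 -1.0660e+00 -1.2660e+00 -6.6700e-01
   6.3000e-02 -2.5000e-02 -1.5130e+00]
 [ 9.7440e+01 -2.4090e+00  4.0060e+00 -1.5400e+00 -1.2420e+00 -6.4500e-01
   2.2000e-02  7.0000e-03 -1.5130e+00]
 [ 9.7439e+01 -2.4330e+00  4.6500e+00 -2.6110e+00 -1.2470e+00 -6.9200e-01
  -2.1000e-02  1.3000e-02 -1.5130e+00]
 [ 9.7441e+01 -1.9140e+00  5.0360e+00 -2.4320e+00 -1.2260e+00 -6.7600e-01
   2.5000e-02  1.4000e-02 -1.5120e+00]]
[ 540.24407528 -120.8680656    85.52467542] 11.45047974270735 15.75
```

```bash
for i in 1; do python3 -m inch '[-1,0,0,0,2,-1,0,0,0,2]'>/dev/null;python3 r.py; python3 -m inch '[-1,0,0,0,2,-1,0,0,0,2]'>/dev/null;python3 r.py; done
```

```text
[[ 9.5438e+01 -1.9090e+00  5.5650e+00 -1.7790e+00 -1.2430e+00 -6.1400e-01
  -2.7000e-02 -4.1000e-02 -1.5480e+00]
 [ 9.5444e+01 -2.7440e+00  5.3510e+00 -1.8030e+00 -1.2890e+00 -5.9400e-01
  -4.0000e-03 -1.1000e-02 -1.5470e+00]
 [ 9.5444e+01 -3.0610e+00  4.2690e+00 -1.5630e+00 -1.2610e+00 -6.1900e-01
   2.0000e-03 -4.0000e-03 -1.5470e+00]
 [ 9.5446e+01 -2.5040e+00  4.7880e+00 -1.3290e+00 -1.2910e+00 -6.0700e-01
  -2.4000e-02 -4.0000e-03 -1.5470e+00]]
[ 540.24131062 -120.8641451    85.53116056] 11.204611448708766 16.2
[[ 9.3443e+01 -2.0450e+00  4.6720e+00 -1.3010e+00 -1.2840e+00 -6.0500e-01
  -6.7000e-02 -6.3000e-02 -1.5820e+00]
 [ 9.3449e+01 -2.2960e+00  5.1750e+00 -1.3430e+00 -1.2830e+00 -5.6300e-01
  -5.7000e-02 -3.3000e-02 -1.5820e+00]
 [ 9.3454e+01 -2.5300e+00  3.9590e+00 -1.7170e+00 -1.2370e+00 -5.1200e-01
  -2.0000e-02 -2.7000e-02 -1.5820e+00]
 [ 9.3453e+01 -2.0570e+00  4.7890e+00 -1.0710e+00 -1.2440e+00 -5.7500e-01
   3.9000e-02 -2.6000e-02 -1.5820e+00]]
[ 540.23007773 -120.8511385    85.51791192] 11.235880966577156 16.65
```

```bash
python3 -m inch '[-1,0,0,0,2,-1,0,0,0,2]'>/dev/null;python3 r.py|cut -c1-200; python3 -m inch '[-1,0,0,0,1.5,-1,0,0,0,1.5]'>/dev/null;python3 r.py
```

```text
[[ 9.1448e+01 -1.2850e+00  5.4110e+00 -1.3310e+00 -1.3140e+00 -5.3900e-01
  -5.3000e-02 -9.0000e-02 -1.6170e+00]
 [ 9.1463e+01 -3.0140e+00  4.5670e+00 -2.4780e+00 -1.2610e+00 -5.1300e-01
  -3.9000e-02 -5.9000e-02 -1.6170e+00]
 [ 9.1457e+01 -2.1480e+00  5.1980e+00 -6.8700e-01 -1.2960e+00 -4.6800e-01
  -9.5000e-02 -5.3000e-02 -1.6170e+00]
 [ 9.1458e+01 -2.4720e+00  5.0680e+00 -9.5500e-01 -1.2750e+00 -5.2200e-01
  -6.3000e-02 -5.2000e-02 -1.6170e+00]]
[ 540.21227073 -120.87144554   85.52163894] 11.37257094020224 17.1
[[ 8.9959e+01 -2.1160e+00  4.0590e+00 -5.4600e-01 -1.3530e+00 -4.6100e-01
  -7.5000e-02 -1.0200e-01 -1.6430e+00]
 [ 8.9965e+01 -2.7870e+00  4.2510e+00 -1.8000e+00 -1.3190e+00 -4.7900e-01
  -7.1000e-02 -8.0000e-02 -1.6430e+00]
 [ 8.9970e+01 -1.5600e+00  5.5970e+00 -1.3800e+00 -1.3600e+00 -4.7000e-01
  -4.0000e-02 -7.5000e-02 -1.6430e+00]
 [ 8.9966e+01 -6.2000e-01  5.2230e+00 -1.0440e+00 -1.3540e+00 -4.7700e-01
  -5.8000e-02 -7.4000e-02 -1.6430e+00]]
[ 540.22410776 -120.86569892   85.52637564] 11.177368498463593 17.55
```

```bash
python3 -m inch '[-1,0,0,0,1.3,-1,0,0,0,1.3,-1,0,0,0,1.3]'>/dev/null;python3 r.py; python3 - <<'E'
from h import *
cv2.imwrite('pics/w13.png',grab_frame('wrist'))
im=np.hstack([cv2.resize(grab_frame(n)[a:a+60,b:b+60],(400,400),interpolation=2) for n,a,b in(('scene',180,225),('side',180,225))]);cv2.imwrite('pics/c13.png',im)
E
```

```text
[[88.672 -1.435  4.97  -0.856 -1.311 -0.373 -0.121 -0.096 -1.666]
 [88.669 -1.307  4.707 -1.37  -1.357 -0.488 -0.115 -0.095 -1.666]
 [88.672 -1.899  5.157 -0.796 -1.379 -0.484 -0.144 -0.096 -1.666]
 [88.669 -1.799  5.811 -1.852 -1.342 -0.483 -0.11  -0.096 -1.666]]
[ 540.19919636 -120.87897469   85.50710046] 11.31843960811075 18.125
```

View pics/w13.png

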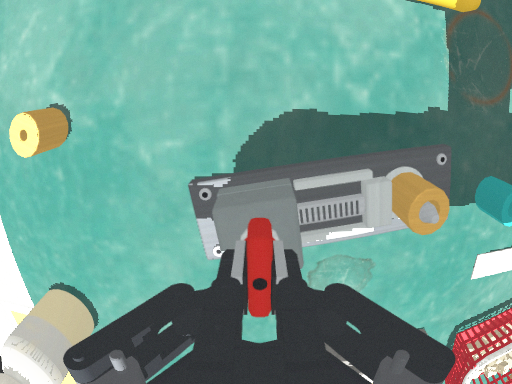

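View pics/c13.png

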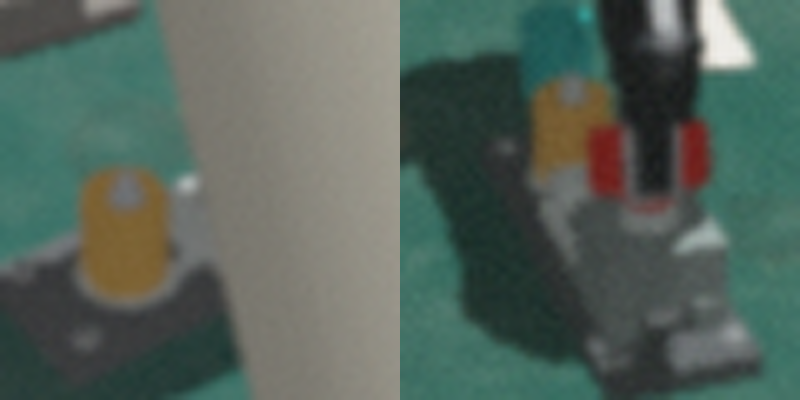

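Firmly seated: moment is about −0.12 N m, and the view shows the jaw face against the sleeve at (385,200). Backing off a quarter turn counterclockwise.

```bash
python3 -m inch '[-1,0,0,0,-10,-1,0,0,0,-20,-1,0,0,0,-30,-1,0,0,0,-40,-1,0,0,0,-48]'; python3 -m inch '[-1,0,0,0,-10,-1,0,0,0,-20,-1,0,0,0,-30,-1,0,0,0,-40,-1,0,0,0,-48]';python3 -m inch '[-1,0,0,0,0,-1,0,0,0,0]';python3 r.py;python3 - <<'E'
from h import *
st=get_state();m=camera_model('wrist');np.save('m14.npy',m,allow_pickle=True);cv2.imwrite('pics/w14.png',grab_frame('wrist'))
im=np.hstack([cv2.resize(grab_frame(n)[a:a+60,b:b+60],(400,400),interpolation=2) for n,a,b in(('scene',180,225),('side',180,225))]);cv2.imwrite('pics/c14.png',im)
E
```

```text
time_s: 18.95
tcp_pos: [540.3, -120.8, 85.5]
ee_rot: [-0.398, 0.917, 0.0, 0.001]
wrist_force: [1.6, 5.4, 0.7]
width: 11.5
time_s: 19.58
tcp_pos: [540.2, -120.7, 85.5]
ee_rot: [0.737, -0.676, 0.0, -0.001]
wrist_force: [1.5, 5.5, 0.6]
width: 11.5
time_s: 19.82
tcp_pos: [540.2, -120.7, 85.5]
ee_rot: [0.735, -0.678, 0.0, -0.001]
wrist_force: [1.9, 4.9, 2.0]
width: 11.4
[[-1.75358e+02 -4.69400e+00 -2.29700e+00 -1.95800e+00  7.14000e-01
  -1.49800e+00 -7.50000e-02 -2.80000e-02  1.00000e-02]
 [-1.75354e+02 -5.96600e+00 -2.32900e+00 -1.48100e+00  7.32000e-01
  -1.52700e+00 -1.70000e-02 -3.00000e-02  1.00000e-02]
 [-1.75352e+02 -5.31100e+00 -3.13400e+00 -1.37100e+00  6.76000e-01
  -1.49900e+00  2.00000e-02 -3.00000e-02  1.00000e-02]
 [-1.75355e+02 -5.06600e+00 -1.17800e+00 -1.28900e+00  6.34000e-01
  -1.52100e+00  4.50000e-02 -3.00000e-02  1.00000e-02]]
[ 540.23668586 -120.73952289   85.53408637] 11.676104318605203 19.975
```

View pics/w14.png

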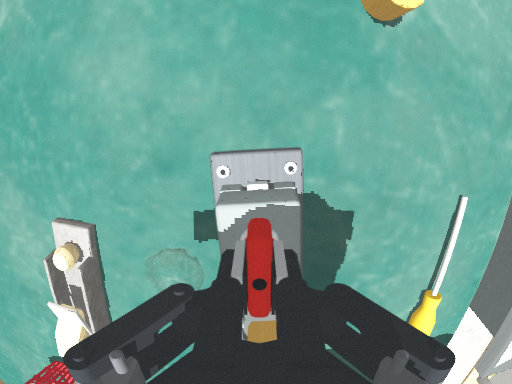

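View pics/c14.png

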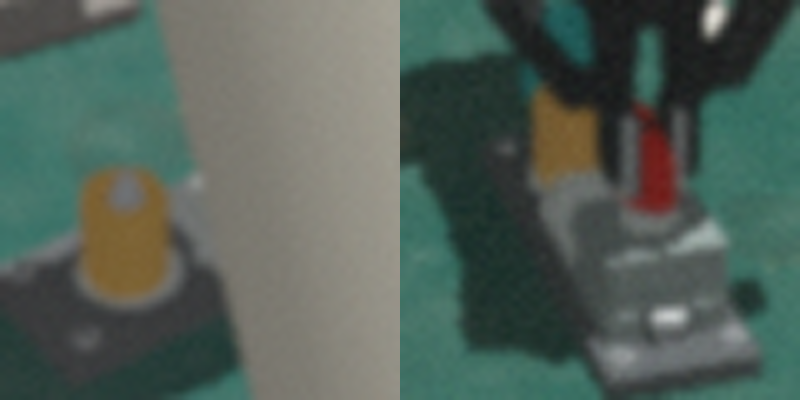

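```bash
python3 -m inch '[-1,0,0,0,0,-1,0,0,0,0]'; python3 - <<'E'
from plant import *
s=get_state();print(s['qd'].round(3),s['width'],s['time_s'])
print(close_job())
E
```

```text
time_s: 20.42
tcp_pos: [540.2, -120.7, 85.5]
ee_rot: [0.735, -0.678, 0.0, -0.001]
wrist_force: [1.5, 5.3, 1.7]
width: 11.3
[ 0.    -0.001 -0.002 -0.001  0.002 -0.001] 11.286261736403977 20.425
the job is handed in; nothing more can be done
None
```

The job is done and handed in at 20.4 s; no verdict is reported, so what follows is my own measurements.

- **Sleeve:** The left brass sleeve was the wide one (bore about 0.49 of its outside diameter, against 0.47 expected). I slid it over the pin until it touched the base and let it go. The right sleeve, with the small bore, stayed standing where it was, and I touched no other object.
- **Knob seating:** I turned the red knob clockwise until it read about 0.12 N m of resistance. That puts the knob at roughly -0.16 rad, and the camera showed the jaw against the sleeve.
- **Back-off:** I turned it back 96°, to about 1.52 rad. That angle comes from the gripper's yaw and the fixture's measured yaw and is good to a few degrees.
- **At hand-in:** The arm was still and gripping the wing at 11.3 mm opening with a steady side force of about 5 N. The sleeve was upright on the pin.

- **Camera disagreements:** The side camera placed things up to 10 mm away from the scene and wrist cameras, and the wrist camera appeared to sit about 2 mm off sideways. I relied on relative measurements and contact forces instead.
- **Noise:** Single moment readings scattered by about 0.03 N m. I judged the seating from the trend over several readings.
- **Not checked:** I did not test by touch that the sleeve is free. That rests on the back-off angle.

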